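# Release the ratchet clamp and push its jaw back to free the jar

### The job

Two ratchet clamps stand on the desk, one holding a sample jar, the other a tall carton. Open the one with the jar: press the release pad on its sliding jaw down with a fingertip and, keeping it pressed, push the jaw back along the bar, away from the jar, all the way to the end stop, then let go. Leave the jar standing where it is, and leave the other clamp, the carton and the other things on the desk as they are.

Things in the scene. Friction and masses are not known exactly. Their poses are not given: they have to be found in the camera images.
- clamp_a: the clamp with the jar, fixed; left or right of the other, turned up to 0.3 rad. Grey base plate 280 x 135 x 8 mm (x, y). Origin: on the desk under its middle. Its x axis, along the bar from fixed jaw (x -140 to -125 mm, 67 mm high) to end stop (x 113 to 137, 63 high), is the way the jaw is pushed. Steel bar 14 mm wide along x at y = +45 mm, top 50 mm above the desk, teeth below
- jaw_a (a joint): slide of its jaw along the clamp's x, m: 0.002 to 0.02 at the start, 0.09 = fully back at the end stop. Pad up: the ratchet stops the jaw going back after at most 8 mm of slack (it can still go towards the jar). Pad pressed: it slides freely, 2.5 N friction. The black carriage on the bar is 68 mm long, 40 wide, side walls 64 mm high
- jaw_a_face (a point): middle of the sliding jaw's rubber face towards the jar, 36 mm above the desk; the aluminium jaw plate is 12 mm thick, 66 mm high, and reaches from the carriage sideways (clamp's -y) in front of the jar; the release pad lies behind it on the carriage
- pad_a (a joint): travel of that jaw's release pad, straight down, m: 0 = up, 0.009 = right down; may rest as low as 0.004 when the pawl rides on a tooth. The ratchet is surely free from 0.005 on. Spring: about 1.5 N at first, 5 N right down; springs back up when let go
- pad_a_top (a point): middle of the top face of the release pad (grey, ribbed, 46 mm along the bar, 28 across); 73 mm above the desk when up, 64 when right down (then level with the carriage's side walls). It rides with the jaw. The upstand's face stands 24 mm from it in the clamp's +x
- jaw_a_upstand (a point): middle of the top edge, 95 mm above the desk, of the pad-side face of the black upstand (8 mm thick, 40 mm wide, 22 mm above the pad when up) at the carriage's far end: a fingertip that stands on the pad pushes against this face to move the jaw back
- jar: screw-lid white sample jar held in clamp_a, loose, 74 mm across, 87 mm high; origin at the middle of its underside, on the 8 mm base plate between the jaws
- clamp_b: the other clamp, just the same, holding the tall carton; to be left alone
- jaw_b (a joint): slide of the other clamp's jaw, as jaw_a; to be left alone
- jaw_b_upstand (a point): as jaw_a_upstand, on the other clamp
- tall_carton: tall white carton held upright in clamp_b, loose, 68 x 69 mm, 170 mm high; origin at the middle of its underside, on the base plate
- spare_jar: bystander: another such sample jar, standing loose on the desk beyond the clamps; origin at the middle of its underside
- dropper_bottle: bystander: small dropper bottle, 28 mm across, 68 mm high, loose, beyond the left clamp; origin at the middle of its underside
- marker: bystander: marker pen lying at the left, 121 mm long, 16 mm thick, loose; origin at the middle of its underside
Mind the look-alikes: they are no part of the job. Leave any blue or purple look-alike of the jar alone.

How it is judged:
By the outcome, as a careful person would: the job done as asked, in the order asked, and still so for the second after the job is handed in, with the robot touching nothing.
It also fails if it takes over 35 s, if anything falls off the work surface, if the arm or the gripper's body presses on something with over 40 N, if the wrist force passes 120 N, or if a joint passes its speed limit or range.

### The arm

A 7-joint arm with a two-finger parallel gripper is mounted at the origin on a cart in front of the work surface, level with it; the furniture and walls round the work are solid. World frame = base frame: x ahead of the robot, y to its left, z up, the work surface at z = 0. Lengths are in m, angles in rad, forces in N, time in s.
With the tool pointing down it reaches from about 0.425 to 0.925 m from the base axis. Payload 6.8 kg.
Tool frame: the origin (TCP) lies between the finger pads; the fingertips stand 14 mm ahead of it and the grasp point (between the pads) lies 5 mm behind it; z points along the fingers, y is the line along which they close (so a half turn about z gives the same grasp; the last joint's range is limited). The gripper opens to 85 mm and grips with 20 to 120 N. Pads are 22 mm wide; open, the fingers measure 114 mm over their backs; the gripper's body (76 mm by 85 mm) begins 54 mm behind the grasp point. The pads swing forward as they close: fully open they stand 13 mm farther back than shut.
Start: joints at [1.09, 0.477, 0.022, 1.555, -0.011, 1.109, -0.083], TCP at [0.246, -0.629, 0.224] pointing down, gripper open.
Joint ranges: [-2.96, 2.96], [-0.34, 2.1], [-1.41, 1.46], [0.24, 2.44], [-1.37, 4.51], [0.17, 1.92], [-2.96, 2.96]. Speed limits (rad/s): [2.39, 2.39, 3.14, 3.14, 3.14, 3.14, 3.14].

### API

Orientations are given as a rotation vector (axis times angle).
In Python, from bench import r, imaging gives the robot as it stands.
- The arm moves only by the tool apply_moves, never from a script. Its argument "moves" is a list of rows, each a list of 2 entries, a list of its own where there are three numbers: the shift along the tool's x, y, z in cm, then the turn about the tool's z in rad. In form: [[[tx, ty, tz], roll], ...]. A call has 1 to 10 rows; each row is the pose to reach, as a shift and turn from the pose commanded when the call began, along the tool's axes at that moment; what a row does not reach only later rows make up. A row lasts 1/12 s, in which the tool goes at most 41.7 mm and 7.16 degrees, less where a joint would pass 70% of its speed; a pose out of reach is approached as far as the arm can. A call with a gripper value outside its range is refused whole. "claw" is the opening, from 0 (shut) to 1 (fully open), set as the call begins (left out, the last holds). The fingers move at their own pace and stop on an object; "grip_force" is the grip in N (left out, the last holds). Time passes only in rows, so rows that repeat a pose let the fingers close. It gives the time, the measured TCP pose, the force and the opening at its end, in the units of the state.
- r.get_obs(): the state, without advancing time (a new reading comes with each control period).
- imaging.grab_frame(name): name is "side" or "top"; returns a dict with "frame" (420x560x3 uint8, blue, green, red), "intrinsics" (3x3 intrinsics, pixels), "k1" (the pictures are not rectified: a ray, as slopes to the right and down, at radius r is drawn at 1 + k1 r^2 times it, then the intrinsics apply), "T" (4x4, takes a point from camera to world coordinates). Camera axes: x right, y up, looking along -z (the intrinsics and any distortion apply to the point x, -y, -z); pixel columns grow to the right and rows downward; lengths in m; the calibration is good to about 2 mm. A picture is of the moment at which its call begins. There is no depth.
- r.hand_in(): hands the job in, once; it reports no verdict.
The state is a dict: "clock": time; "joints": joint angles; "qvel": joint speeds; "tau": joint torques, N m; "tcp_pos": TCP position; "orientation": TCP orientation; "contact_force": force on the tool from outside, world axes, zero at the start; "moment": the same for the moment, N m; "grip_width": finger opening in m.
Only numpy, scipy, OpenCV 4.12 (cv2) and the standard library are available. Lean on these libraries where they do the work, as an engineer would, in place of code of your own. Each camera call takes 0.05 s, during which the arm holds its last target. There are 200 camera calls.

## Working session

There is one attempt and no reset: what is moved stays moved. The work goes in short steps, Python scripts to look and compute and a tool call to move; the robot and the scene stay as the last step left them, time stands still between calls to the robot, and variables do not carry over. Pictures are saved under pics/ and viewed, on a budget of 10 in all, crops included, one or two more only if the job needs it, and the job is handed in when it is done.

Besides the shell and the picture viewer there is one more tool, called after ">>>" by a JSON object that holds its "op" and its "data", one argument or row to a line. apply_moves: Moves the arm, as the interface text tells. Its arguments: {"type":"object","properties":{"moves":{"type":"array","items":{"type":"array"}},"claw":{"type":"number"},"grip_force":{"type":"number"}},"required":["moves"]}

```bash
mkdir -p pics
cat > h.py <<'E'
import numpy as np, cv2
from bench import r, imaging
def grab(n):
    f=imaging.grab_frame(n); np.savez('pics/%s.npz'%n,**{k:np.array(f[k]) for k in('frame','intrinsics','k1','T')}); return f
def load(n): return np.load('pics/%s.npz'%n)
def ray(f,u,v):
    K=f['intrinsics'];k=float(f['k1'])
    d=cv2.undistortPoints(np.array([[[u,v]]],float),K,np.array([k,0,0,0,0.]))[0,0]
    T=f['T'];return T[:3,3],T[:3,:3]@np.array([d[0],-d[1],-1])
def onz(f,u,v,z):
    o,d=ray(f,u,v);return o+d*(z-o[2])/d[2]
def proj(f,p):
    T=f['T'];c=T[:3,:3].T@(np.array(p)-T[:3,3]);x=np.array([c[0],-c[1]])/-c[2]
    x=x*(1+float(f['k1'])*(x@x));K=f['intrinsics'];return K[:2,:2]@x+K[:2,2]
E
python3 - <<'E'
from h import *
for n in('side','top'):
    f=grab(n);cv2.imwrite(f'pics/{n}0.png',f['frame']);print(n,f['T'].round(3).tolist(),f['k1'],f['intrinsics'][0][0])
o=r.get_obs();print(o['tcp_pos'],o['orientation'],o['clock'])
E
```

```text
side [[0.962, 0.183, -0.201, 0.377], [-0.272, 0.637, -0.721, -0.622], [-0.004, 0.749, 0.663, 0.76], [0.0, 0.0, 0.0, 1.0]] -0.06730689736387853 427.57726134499615
top [[-0.027, 0.997, -0.074, 0.517], [-1.0, -0.027, -0.005, 0.092], [-0.007, 0.074, 0.997, 1.105], [0.0, 0.0, 0.0, 1.0]] -0.05380534707608296 423.74703674188123
[ 0.24562432 -0.62812567  0.22300034] [-3.08555323e+00 -5.81908946e-01  6.90221623e-04] 0.1
```

View pics/top0.png

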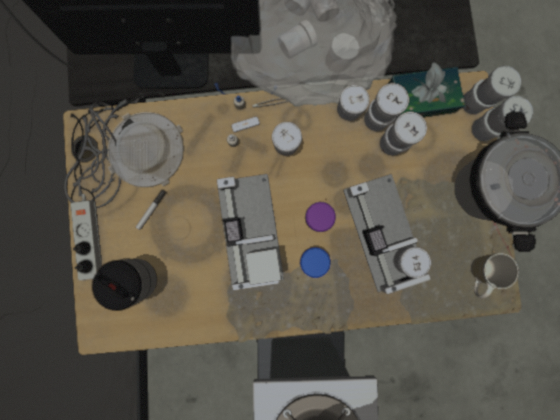

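View pics/side0.png

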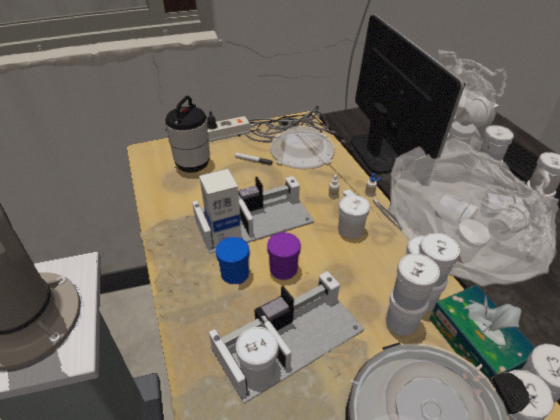

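The top view shows two clamps. The right one, with its end stop near (358,190), holds a white round jar at (414,262). The left one, with its end stop near (227,183), holds the square carton at (262,268). The other white jars, at (287,138), (353,101), (388,106) and (405,132), are unclamped, and so are the purple (320,216) and blue (315,262) look-alikes. So the right clamp is clamp_a, and I'll confirm that in an enlarged crop.

Run:
```python
from h import *
a=load('top')['frame'][170:305,335:445];b=load('side')['frame'][260:400,200:370]
a=cv2.resize(a,None,fx=4,fy=4,interpolation=3)[:540,:400+40];b=cv2.resize(b,(int(170*2.1),int(140*2.1)),interpolation=3)
c=np.zeros((600,800,3),np.uint8);c[:540,:440]=a;c[:b.shape[0],443:443+b.shape[1]]=b
c=cv2.convertScaleAbs(c,alpha=1.5,beta=20);cv2.imwrite('pics/crop1.png',c)
```

```text
(no output)
```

View pics/crop1.png

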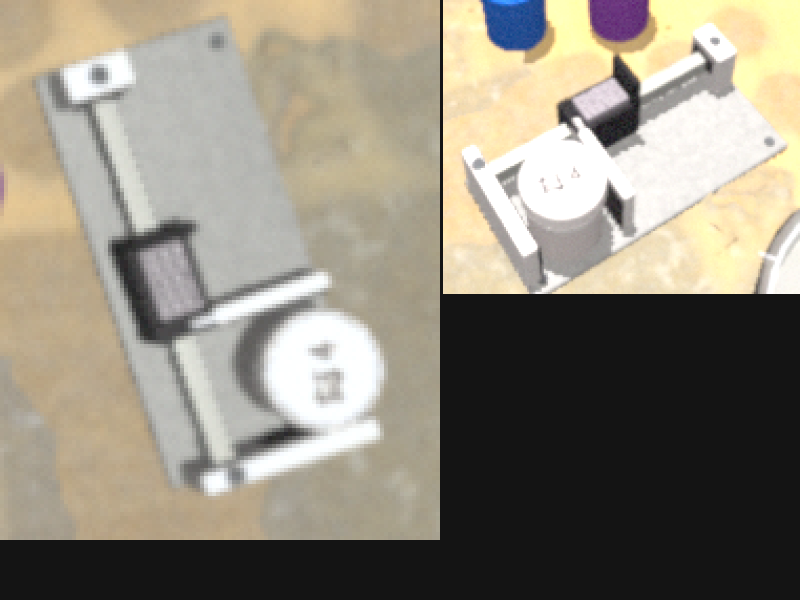

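The crop confirms it: the right clamp holds the white lettered jar. Its grey ribbed pad is at about (377,239) in the top view and (277,307) in the side view, with the upstand beyond it and the end stop at the far end.

Run:
```python
from h import *
from scipy.spatial.transform import Rotation as R
t=load('top');s=load('side')
C=lambda x,y:(x/4+335-.4,y/4+170-.4)
S=lambda x,y:((x-443)/2.1+200,y/2.1+260)
A,B,D=[onz(t,*C(*p),.008) for p in((38,77),(228,18),(172,487))]
print('plate',A,B,D,np.linalg.norm(A-B),np.linalg.norm(A-D))
ax=A-D;yaw=np.arctan2(ax[1],ax[0]);print('yaw',yaw,'from short',np.arctan2(*( (A-B)[[1,0]]))-np.pi/2)
e=onz(t,*C(98,75),.063);j=onz(t,*C(237,475),.067);print('stop',e,'jawbolt',j,np.arctan2(*(e-j)[[1,0]]),np.linalg.norm((e-j)[:2]))
pt=onz(t,*C(170,277),.073);ps=onz(s,*S(604,98),.073)
o1,d1=ray(t,*C(170,277));o2,d2=ray(s,*S(604,98))
k=np.linalg.lstsq(np.c_[d1,-d2],o2-o1,rcond=None)[0];print('pad',pt,ps,'tri',o1+k[0]*d1,o2+k[1]*d2)
c,sn=np.cos(yaw),np.sin(yaw);M=np.array([[c,sn],[-sn,c]])
org=(B+D)[:2]/2
for n,p in(('pt',pt),('ps',ps),('stop',e),('bolt',j)):print(n,M@(p[:2]-org))
o=r.get_obs();print(R.from_rotvec(o['orientation']).as_matrix().round(3).tolist(),o['tcp_pos'])
```

```text
plate [ 0.64043536 -0.09007049  0.008     ] [ 0.67595381 -0.21630644  0.008     ] [ 0.37370445 -0.16629647  0.008     ] 0.13113761844277141 0.2774090434889465
yaw 0.27835910414822773 from short 0.2742745269347133
stop [ 0.63451836 -0.11820054  0.063     ] jawbolt [ 0.38740981 -0.19241713  0.067     ] 0.29176873266267483 0.2580130610874188
pad [ 0.50874317 -0.15499684  0.073     ] [ 0.50727824 -0.160159    0.073     ] tri [ 0.50869512 -0.15636728  0.06727484] [ 0.50836983 -0.15629647  0.06726062]
pt [-0.00549105  0.03932724]
ps [-0.00831805  0.03476631]
stop [0.12555358 0.04014687]
bolt [-0.13243629  0.03668711]
[[0.931, 0.364, -0.001], [0.364, -0.931, 0.002], [-0.0, -0.002, -1.0]] [ 0.24562432 -0.62812567  0.22300034]
```

>>> {"op": "apply_moves", "data": {
  "moves": [
    [[41.5,-34.3,-2],-1.476],
    [[41.5,-34.3,-2],-1.476],
    [[41.5,-34.3,-2],-1.476],
    [[41.5,-34.3,-2],-1.476],
    [[41.5,-34.3,-2],-1.476],
    [[41.5,-34.3,-2],-1.476],
    [[41.5,-34.3,-2],-1.476],
    [[41.5,-34.3,-2],-1.476],
    [[41.5,-34.3,-2],-1.476],
    [[41.5,-34.3,-2],-1.476]
  ],
  "claw": 0
}}

```text
clock: 0.93
tcp_pos: [0.4484, -0.2628, 0.2393]
orientation: [-2.156, -2.285, 0.001]
contact_force: [1.2, -0.3, 0.2]
grip_width: 0.0001
```

```bash
cat > st.py <<'E'
from h import *
from scipy.spatial.transform import Rotation as R
import sys
o=r.get_obs();M=R.from_rotvec(o['orientation']).as_matrix();p=np.array(o['tcp_pos'])
print(o['clock'],p.round(4),'F',np.round(o['contact_force'],1),o['grip_width'],'x',M[:,0].round(3),'y',M[:,1].round(3),'z',M[:,2].round(3))
if len(sys.argv)>1:
    t=np.array(eval(sys.argv[1]));print('shift cm',(M.T@(t-p)*100).round(2),'roll',-(0.278-np.arctan2(M[1,1],M[0,1])))
E
python3 st.py '[.505,-.157,.155]'
```

```text
0.9333 [ 0.4484 -0.2628  0.2393] F [ 1.2 -0.3  0.2] 8.661381286492005e-05 x [-0.058  0.998 -0.   ] y [ 0.998  0.058 -0.   ] z [-0. -0. -1.]
shift cm [10.24  6.26  8.43] roll -0.2201102743594152
```

>>> {"op": "apply_moves", "data": {
  "moves": [
    [[9,5.5,7],-0.2],
    [[9,5.5,7],-0.2],
    [[9,5.5,7],-0.2],
    [[9,5.5,7],-0.2],
    [[9,5.5,7],-0.2],
    [[9,5.5,7],-0.2]
  ]
}}

```text
clock: 1.43
tcp_pos: [0.4981, -0.1724, 0.1692]
orientation: [-1.924, -2.482, 0.001]
contact_force: [-0.5, -0.3, -0.4]
grip_width: 0.0001
```

```bash
python3 st.py '[.505,-.157,.125]'
python3 - <<'E'
from h import *
for n in('side','top'): grab(n)
a=load('top')['frame'][170:305,335:445];b=load('side')['frame'][240:380,200:370]
a=cv2.resize(a,(396,486),interpolation=3);b=cv2.resize(b,(400,330),interpolation=3)
c=np.zeros((490,800,3),np.uint8);c[:486,:396]=a;c[:330,400:]=b
cv2.imwrite('pics/crop2.png',cv2.convertScaleAbs(c,alpha=1.5,beta=20))
E
```

```text
1.4333 [ 0.4981 -0.1724  0.1692] F [-0.5 -0.3 -0.4] 6.680910873701594e-05 x [-0.249  0.968  0.   ] y [ 0.968  0.249 -0.001] z [-0.001 -0.    -1.   ]
shift cm [1.32 1.06 4.42] roll -0.025991978890916367
```

View pics/crop2.png

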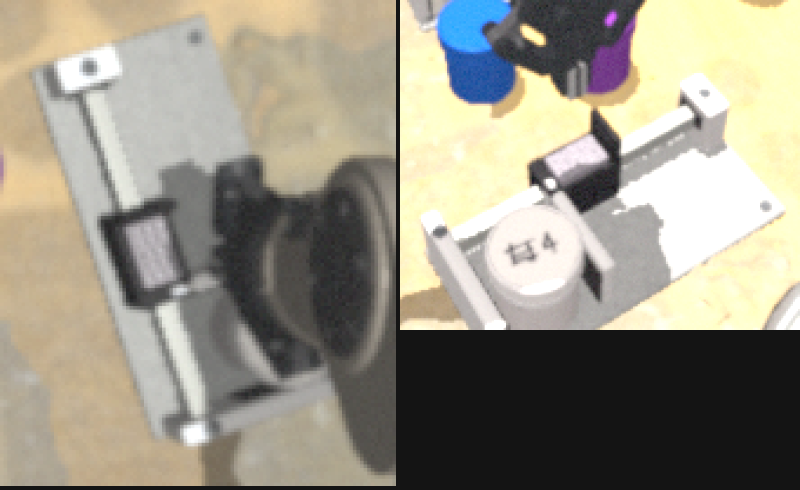

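The tool hovers above the pad. The fingertips are at about (275,278) in the side view and the pad at (275,307). I'll check the tip's projection against the kinematics.

Run:
```python
from h import *
s=load('side');t=load('top')
print('tip',proj(s,[.498,-.172,.155]),'pad',proj(s,[.508,-.157,.073]),proj(t,[.508,-.157,.073]))
print(onz(s,275.2,278.2,.155),onz(s,275.2,306.6,.073),onz(t,377.2,239.4,.073))
c=np.array([.508,-.157]);u=np.array([np.cos(.278),np.sin(.278)]);v=np.array([-u[1],u[0]])
for n,a,b,z in(('up mid',.024,0,.095),('upL',.024,.02,.095),('upR',.024,-.02,.095)):
    p=np.r_[c+u*a+v*b,z];print(n,proj(s,p),(proj(s,p)-[200,240])*[2.353,2.357]+[400,0],(proj(t,p)-[335,170])*3.6)
```

```text
tip [273.35679347 285.99769079] pad [276.57660703 305.25570355] [377.931646   239.13229668]
[ 0.50583954 -0.15617679  0.155     ] [ 0.50462278 -0.15924161  0.073     ] [ 0.50740226 -0.15518394  0.073     ]
up mid [287.26150865 292.90997051] [605.32632985 124.70880049] [151.14686739 214.32360734]
upL [281.64233826 285.76301636] [592.10442192 107.86342955] [122.60749378 223.4425665 ]
upR [293.05335703 300.27176768] [618.95454908 142.06055642] [179.6254954  205.21542829]
```

```bash
python3 st.py '[.505,-.157,.097]'
```

```text
1.5333 [ 0.4982 -0.1738  0.1699] F [-0.9  0.7 -0.5] -1.8154890042989972e-05 x [-0.247  0.969 -0.001] y [0.969 0.247 0.   ] z [ 0.001 -0.001 -1.   ]
shift cm [1.46 1.07 7.29] roll -0.028670992219067326
```

>>> {"op": "apply_moves", "data": {
  "moves": [
    [[1.4,1.1,2],-0.03],
    [[1.4,1.1,4],-0.03],
    [[1.4,1.1,5.5],-0.03],
    [[1.4,1.1,5.5],-0.03],
    [[1.4,1.1,5.5],-0.03]
  ]
}}

```text
clock: 1.95
tcp_pos: [0.505, -0.157, 0.1146]
orientation: [-1.89, -2.509, 0.001]
contact_force: [0.6, 0.0, -0.2]
grip_width: 0.0001
```

```bash
python3 st.py '[.505,-.157,.097]'
python3 - <<'E'
from h import *
for n in('side','top'): grab(n)
a=load('top')['frame'][170:305,335:445];b=load('side')['frame'][260:340,230:330]
a=cv2.resize(a,(297,365),interpolation=3);b=cv2.resize(b,(500,400),interpolation=3)
c=np.zeros((400,800,3),np.uint8);c[:365,:297]=a;c[:,300:]=b
cv2.imwrite('pics/crop3.png',cv2.convertScaleAbs(c,alpha=1.8,beta=30))
s=load('side');p=r.get_obs()['tcp_pos']-np.array([0,0,.014]);print((proj(s,p)-[230,260])*5+[300,0])
E
```

```text
1.95 [ 0.505  -0.157   0.1146] F [ 0.6  0.  -0.2] 0.00011722482239111438 x [-0.276  0.961 -0.   ] y [ 0.961  0.276 -0.001] z [-0.001 -0.    -1.   ]
shift cm [ 0.   -0.    1.76] roll 0.0017443149083379295
[528.02633133 181.91761935]
```

View pics/crop3.png

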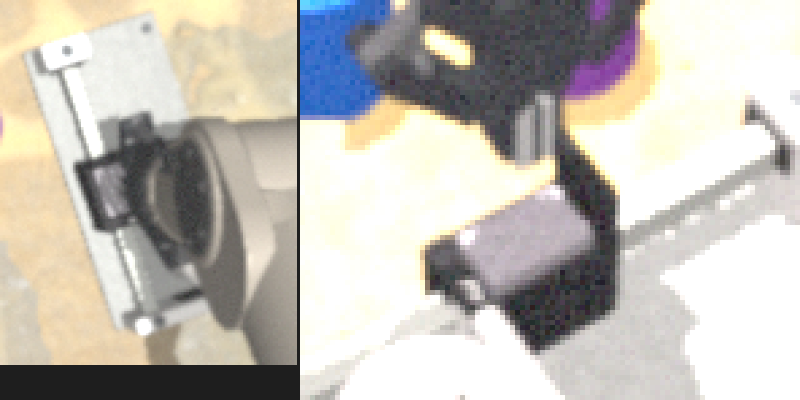

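The side crop shows the fingertips at about (533,160), close above the pad centred at about (525,230), with the upstand to their right. The tip looks a few mm higher than the kinematics say, so I'll go down by force.

>>> {"op": "apply_moves", "data": {
  "moves": [
    [[0,0,0.8],0],
    [[0,0,1.6],0],
    [[0,0,2.2],0],
    [[0,0,2.5],0],
    [[0,0,2.5],0]
  ]
}}

```text
clock: 2.47
tcp_pos: [0.5049, -0.1555, 0.0884]
orientation: [-1.886, -2.51, 0.001]
contact_force: [-0.2, 0.2, 0.9]
grip_width: -0.0
```

>>> {"op": "apply_moves", "data": {
  "moves": [
    [[0,0,0.2],0],
    [[0,0,0.3],0],
    [[0,0,0.3],0]
  ]
}}

```text
clock: 2.72
tcp_pos: [0.5056, -0.1556, 0.0863]
orientation: [-1.887, -2.512, 0.0]
contact_force: [-1.1, -0.5, 0.4]
grip_width: 0.0004
```

>>> {"op": "apply_moves", "data": {
  "moves": [
    [[0,0,0.2],0],
    [[0,0,0.3],0],
    [[0,0,0.3],0]
  ]
}}

```text
clock: 2.97
tcp_pos: [0.5055, -0.1557, 0.0832]
orientation: [-1.887, -2.511, 0.0]
contact_force: [0.4, -0.4, 0.4]
grip_width: 0.0
```

>>> {"op": "apply_moves", "data": {
  "moves": [
    [[0,0,0.2],0],
    [[0,0,0.3],0],
    [[0,0,0.3],0],
    [[0,0,0.3],0]
  ]
}}

```text
clock: 3.3
tcp_pos: [0.5055, -0.1557, 0.0803]
orientation: [-1.887, -2.511, 0.0]
contact_force: [0.2, 0.4, 0.2]
grip_width: -0.0
```

Run:
```python
from h import *
F=[]
for i in range(4):
    if i%2: grab('top')
    else: grab('side')
    F.append(r.get_obs()['contact_force'])
print(np.mean(F,0))
b=load('side')['frame'][260:340,230:330]
cv2.imwrite('pics/crop4.png',cv2.convertScaleAbs(cv2.resize(b,(600,480),interpolation=3),alpha=1.8,beta=30))
```

```text
[ 0.12965728  0.29398678 -0.17656181]
```

View pics/crop4.png

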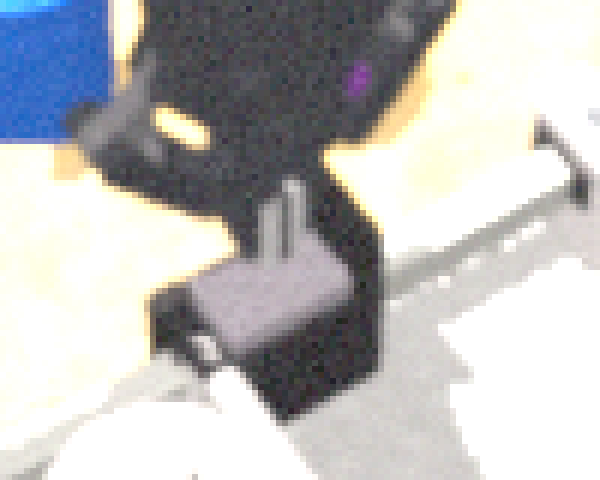

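The fingertips are just above the pad, with their bottom at (280,265) and the pad centre at about (270,295). There is no contact yet, which fits a tip that reaches less far than stated, so I'll keep going down.

>>> {"op": "apply_moves", "data": {
  "moves": [
    [[0,0,0.2],0],
    [[0,0,0.3],0],
    [[0,0,0.3],0],
    [[0,0,0.3],0]
  ]
}}

```text
clock: 3.83
tcp_pos: [0.5055, -0.1556, 0.0772]
orientation: [-1.887, -2.511, 0.0]
contact_force: [-0.3, 1.0, 0.3]
grip_width: 0.0001
```

>>> {"op": "apply_moves", "data": {
  "moves": [
    [[0,0,0.2],0],
    [[0,0,0.3],0],
    [[0,0,0.3],0],
    [[0,0,0.3],0]
  ]
}}

```text
clock: 4.17
tcp_pos: [0.5055, -0.1556, 0.0743]
orientation: [-1.887, -2.512, 0.0]
contact_force: [-0.3, -0.4, 0.1]
grip_width: -0.0
```

Run:
```python
from h import *
grab('side');grab('top')
b=load('side')['frame'][260:340,230:330];a=load('top')['frame'][200:280,350:420]
c=np.zeros((400,800,3),np.uint8);c[:,300:]=cv2.resize(b,(500,400),interpolation=3);c[:340,:297]=cv2.resize(a,(297,340),interpolation=3)
cv2.imwrite('pics/crop5.png',cv2.convertScaleAbs(c,alpha=2,beta=35))
s=load('side');o=r.get_obs();p=o['tcp_pos'];print(o['contact_force'])
for d in(0,.007,.014):
  for e in (-.011,0,.011):
    q=p+np.array([.3*-e,.96*e,-d]);print(d,e,((proj(s,q)-[230,260])*5+[300,0]).round())
```

```text
[-0.28688775 -0.55693397 -0.05452426]
0 -0.011 [542. 243.]
0 0 [526. 223.]
0 0.011 [510. 203.]
0.007 -0.011 [542. 254.]
0.007 0 [526. 233.]
0.007 0.011 [510. 214.]
0.014 -0.011 [542. 264.]
0.014 0 [526. 244.]
0.014 0.011 [511. 224.]
```

View pics/crop5.png

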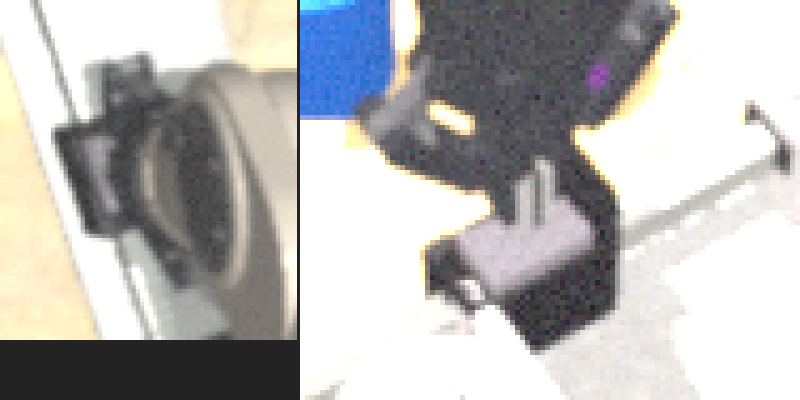

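The fingertips' bottom edge is at about (535,230) in the side crop and still stands clear above the pad's middle. By the ray, the tip's near edge is about 10 mm above the pad, which agrees with the zero force. I'll keep going down and watch the force.

>>> {"op": "apply_moves", "data": {
  "moves": [
    [[0,0,0.2],0],
    [[0,0,0.4],0],
    [[0,0,0.4],0],
    [[0,0,0.4],0]
  ]
}}

```text
clock: 4.6
tcp_pos: [0.5054, -0.1556, 0.0702]
orientation: [-1.887, -2.511, 0.0]
contact_force: [0.0, -0.5, -1.0]
grip_width: 0.0
```

>>> {"op": "apply_moves", "data": {
  "moves": [
    [[0,0,0.2],0],
    [[0,0,0.3],0],
    [[0,0,0.3],0],
    [[0,0,0.3],0]
  ]
}}

```text
clock: 4.93
tcp_pos: [0.5055, -0.1557, 0.0673]
orientation: [-1.887, -2.511, 0.0]
contact_force: [0.8, -0.3, -0.8]
grip_width: -0.0001
```

>>> {"op": "apply_moves", "data": {
  "moves": [
    [[0,0,0.2],0],
    [[0,0,0.2],0],
    [[0,0,0.2],0]
  ]
}}

```text
clock: 5.18
tcp_pos: [0.5055, -0.1557, 0.0653]
orientation: [-1.887, -2.511, 0.0]
contact_force: [-0.4, 0.4, -0.1]
grip_width: 0.0
```

>>> {"op": "apply_moves", "data": {
  "moves": [
    [[0,0,0.2],0],
    [[0,0,0.2],0],
    [[0,0,0.2],0]
  ]
}}

```text
clock: 5.43
tcp_pos: [0.5055, -0.1556, 0.0633]
orientation: [-1.887, -2.511, 0.0]
contact_force: [0.3, -0.1, -0.1]
grip_width: -0.0002
```

Run:
```python
from h import *
grab('side');grab('top')
b=load('side')['frame'][255:335,230:330]
cv2.imwrite('pics/crop6.png',cv2.convertScaleAbs(cv2.resize(b,(750,600),interpolation=2),alpha=2.6,beta=50))
o=r.get_obs();print(o['tcp_pos'],o['contact_force'],o['moment'])
```

```text
[ 0.50557529 -0.15566689  0.06334189] [0.15785834 0.34725647 0.73198282] [-0.06563434 -0.01625611  0.0482781 ]
```

View pics/crop6.png

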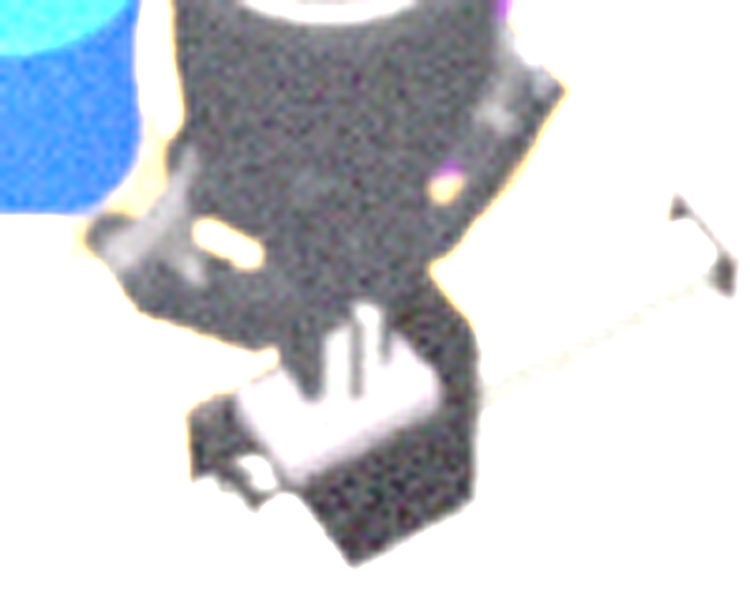

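The fingertips' bottom is at about (345,400) in this crop, i.e. (276,308) in the side view. By the ray that puts the tip at z ≈ 0.073–0.075, just at the pad's top. Next come small steps until the force appears.

>>> {"op": "apply_moves", "data": {
  "moves": [
    [[0,0,0.2],0],
    [[0,0,0.2],0],
    [[0,0,0.2],0]
  ]
}}

```text
clock: 5.78
tcp_pos: [0.5058, -0.1557, 0.0616]
orientation: [1.887, 2.511, 0.0]
contact_force: [-0.8, -0.3, 2.6]
grip_width: -0.0001
```

>>> {"op": "apply_moves", "data": {
  "moves": [
    [[0,0,0.2],0],
    [[0,0,0.2],0],
    [[0,0,0.2],0]
  ]
}}

```text
clock: 6.03
tcp_pos: [0.5058, -0.1557, 0.0595]
orientation: [1.887, 2.511, 0.0]
contact_force: [-0.7, -0.3, 4.4]
grip_width: -0.0003
```

>>> {"op": "apply_moves", "data": {
  "moves": [
    [[0,0,0.2],0],
    [[0,0,0.2],0],
    [[0,0,0.2],0]
  ]
}}

```text
clock: 6.28
tcp_pos: [0.5058, -0.1557, 0.0574]
orientation: [1.887, 2.511, 0.0]
contact_force: [0.1, 0.4, 6.1]
grip_width: -0.0001
```

Run:
```python
from h import *
F=[]
for i in range(4):
    grab('side');F.append(r.get_obs()['contact_force'])
o=r.get_obs();print(np.mean(F,0),o['moment'],o['tcp_pos'],o['joints'])
grab('top')
b=load('side')['frame'][255:335,230:330]
cv2.imwrite('pics/crop7.png',cv2.convertScaleAbs(cv2.resize(b,(750,600),interpolation=2),alpha=1.7,beta=30))
```

```text
[ 0.67267541 -0.28651442  4.24362178] [-0.0230258  -0.07904472 -0.01910582] [ 0.50582695 -0.15571438  0.05750299] [ 0.51139095  0.49900311 -0.41263545  2.01331704  0.30700821  0.68806438
  0.18628719]
```

View pics/crop7.png

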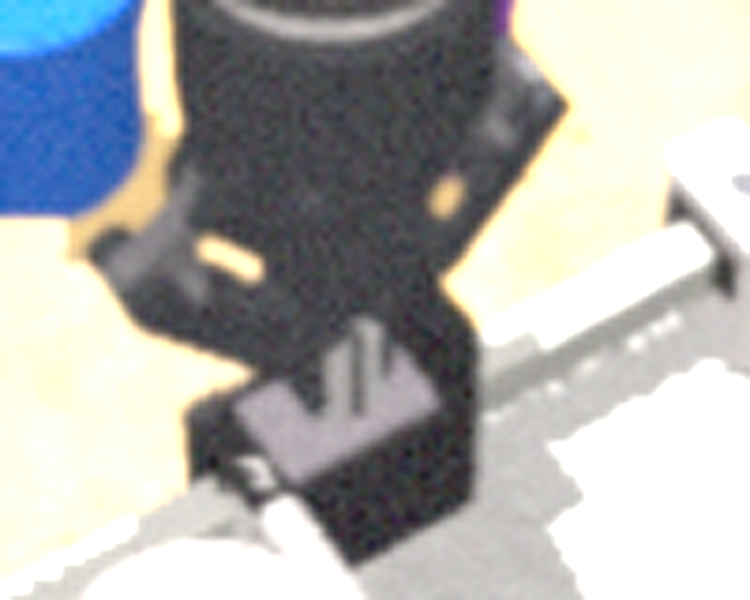

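The pad is visibly down, almost level with the side walls: its top is at about (340,420) against the wall edge. Force averages about 4.2 N, so it is pressed roughly 6 mm. I'll press about 1.5 mm more, then push along the bar, which is tool +y.

>>> {"op": "apply_moves", "data": {
  "moves": [
    [[0,0,0.15],0],
    [[0,0,0.15],0],
    [[0,0.3,0.15],0],
    [[0,0.6,0.15],0],
    [[0,0.9,0.15],0],
    [[0,1.2,0.15],0],
    [[0,1.5,0.15],0],
    [[0,1.8,0.15],0],
    [[0,2.1,0.15],0],
    [[0,2.1,0.15],0]
  ]
}}

```text
clock: 7.37
tcp_pos: [0.5264, -0.1496, 0.0566]
orientation: [1.886, 2.511, 0.0]
contact_force: [-1.3, 1.1, 12.0]
grip_width: -0.0001
```

Run:
```python
from h import *
F=[]
for i in range(3):
    grab('side');F.append(r.get_obs()['contact_force'])
o=r.get_obs();f=np.mean(F,0);print(f,'along',f[0]*.96+f[1]*.276,o['tcp_pos'])
```

```text
[-0.81478159  0.72059568 10.2640983 ] along -0.5833059191340398 [ 0.5263907  -0.14965967  0.0565845 ]
```

>>> {"op": "apply_moves", "data": {
  "moves": [
    [[0,0.3,-0.05],0],
    [[0,0.7,-0.05],0],
    [[0,1.1,-0.05],0],
    [[0,1.5,-0.05],0],
    [[0,1.9,-0.05],0],
    [[0,2.3,-0.05],0],
    [[0,2.7,-0.05],0],
    [[0,3.1,-0.05],0],
    [[0,3.5,-0.05],0]
  ]
}}

```text
clock: 8.27
tcp_pos: [0.5588, -0.1401, 0.0566]
orientation: [-1.887, -2.511, 0.002]
contact_force: [-3.0, 0.2, 9.5]
grip_width: 0.0005
```

Run:
```python
from h import *
o=r.get_obs();f=o['contact_force'];print(f,'along',f[0]*.96+f[1]*.276,o['tcp_pos'])
grab('top')
b=grab('side')['frame'][220:340,210:360]
cv2.imwrite('pics/crop8.png',cv2.convertScaleAbs(cv2.resize(b,(750,600),interpolation=2),alpha=1.6,beta=30))
```

```text
[-2.95291562  0.23749912  9.46524737] along -2.7692492419622274 [ 0.55876255 -0.14005654  0.05661113]
```

View pics/crop8.png

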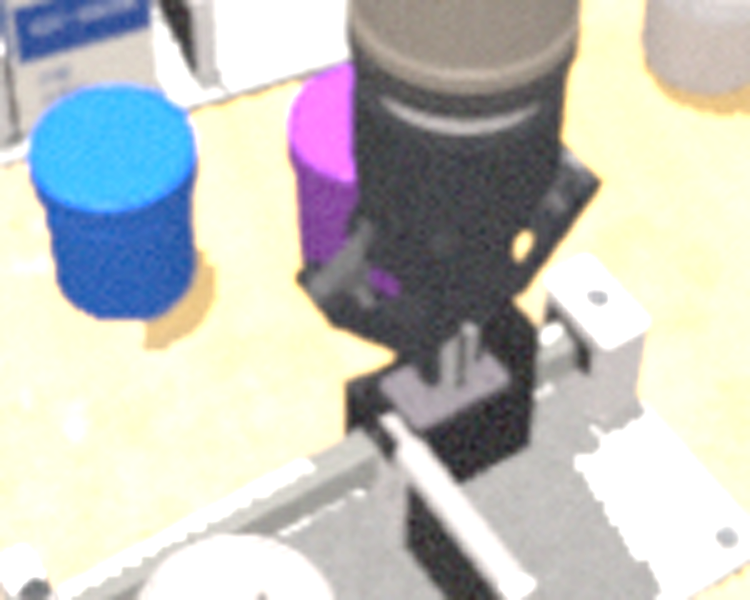

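The jaw is moving: the carriage's far end is at about (530,390), the end stop at about (600,330), and the jar has stayed put. I'll carry on to the stop.

>>> {"op": "apply_moves", "data": {
  "moves": [
    [[0,0.4,0],0],
    [[0,0.8,0],0],
    [[0,1.2,0],0],
    [[0,1.6,0],0],
    [[0,2.0,0],0],
    [[0,2.2,0],0],
    [[0,2.4,0],0]
  ]
}}

```text
clock: 8.95
tcp_pos: [0.582, -0.1332, 0.0566]
orientation: [-1.887, -2.511, 0.001]
contact_force: [-3.3, 0.9, 9.1]
grip_width: -0.0
```

>>> {"op": "apply_moves", "data": {
  "moves": [
    [[0,0.2,0],0],
    [[0,0.4,0],0],
    [[0,0.6,0],0],
    [[0,0.6,0],0]
  ]
}}

```text
clock: 9.28
tcp_pos: [0.587, -0.1317, 0.0566]
orientation: [-1.886, -2.51, 0.003]
contact_force: [-5.2, 0.0, 10.8]
grip_width: 0.0003
```

>>> {"op": "apply_moves", "data": {
  "moves": [
    [[0,0.15,0],0],
    [[0,0.3,0],0],
    [[0,0.3,0],0]
  ]
}}

```text
clock: 9.53
tcp_pos: [0.5873, -0.1316, 0.0564]
orientation: [-1.885, -2.506, 0.009]
contact_force: [-12.4, -1.3, 18.2]
grip_width: 0.0001
```

>>> {"op": "apply_moves", "data": {
  "moves": [
    [[0,0.15,0],0],
    [[0,0.3,0],0],
    [[0,0.3,0],0]
  ]
}}

```text
clock: 9.78
tcp_pos: [0.5886, -0.1316, 0.0563]
orientation: [-1.885, -2.504, 0.013]
contact_force: [-16.3, -1.1, 21.3]
grip_width: 0.0005
```

The along-bar force has climbed to 16 N with almost no motion, so the jaw is on the end stop. I'll ease the push partly, so it can't drag back, and lift straight up.

>>> {"op": "apply_moves", "data": {
  "moves": [
    [[0,-0.3,0],0],
    [[0,-0.3,-0.3],0],
    [[0,-0.3,-0.8],0],
    [[0,-0.35,-1.5],0],
    [[0,-0.45,-2.5],0],
    [[0,-0.5,-4.5],0],
    [[0,-0.5,-7],0],
    [[0,-0.5,-9],0],
    [[0,-0.5,-10],0],
    [[0,-0.5,-10],0]
  ]
}}

```text
clock: 10.62
tcp_pos: [0.591, -0.1315, 0.1593]
orientation: [1.884, 2.508, 0.004]
contact_force: [0.5, -0.0, 0.3]
grip_width: 0.0004
```

>>> {"op": "apply_moves", "data": {
  "moves": [
    [[-6,-3,-6],0],
    [[-10,-6,-8],0],
    [[-14,-8,-8],0],
    [[-18,-10,-8],0],
    [[-22,-12,-8],0],
    [[-24,-12,-8],0],
    [[-24,-12,-8],0],
    [[-24,-12,-8],0]
  ]
}}

```text
clock: 11.28
tcp_pos: [0.5362, -0.4062, 0.2348]
orientation: [1.902, 2.5, -0.009]
contact_force: [-1.7, -0.6, 0.2]
grip_width: -0.0002
```

Run:
```python
from h import *
o=r.get_obs();print(o['clock'],o['tcp_pos'],o['contact_force'],o['joints'])
a=grab('top')['frame'][150:320,330:450];b=grab('side')['frame'][210:400,200:390]
c=np.zeros((567,800,3),np.uint8);c[:,:400]=cv2.resize(a,(400,567),interpolation=2);c[:400,400:]=cv2.resize(b,(400,400),interpolation=2)
cv2.imwrite('pics/crop9.png',cv2.convertScaleAbs(c,alpha=1.6,beta=30))
```

```text
11.2833 [ 0.53621002 -0.40622295  0.23475353] [-1.70958905 -0.64293224  0.22049615] [ 0.80883568  0.49129586 -0.36712112  1.52862519  0.19214532  1.15710263
  0.67353094]
```

View pics/crop9.png

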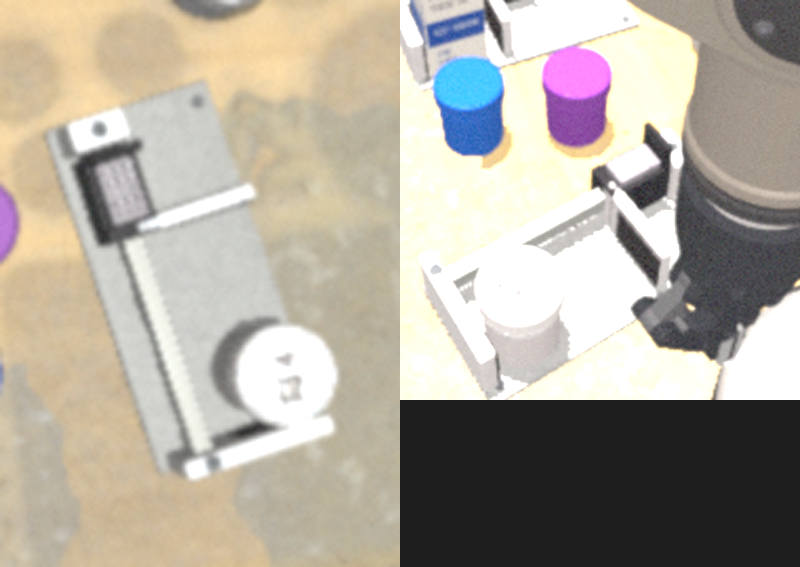

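The carriage sits against the end stop: in the top crop the upstand is at (115,150) and the stop at (98,130). The pad is up, and the jar lid is at about (415.8,261.9) px against (415.2,262.3) before. One numeric check and the hand-in.

Run:
```python
from h import *
t=load('top');p=onz(t,366,207,.073);print(p,'travel',np.linalg.norm((p-onz(t,377.2,239.2,.073))[:2]))
for i in range(3):
    grab('side');print(r.get_obs()['contact_force'],np.abs(r.get_obs()['qvel']).max())
if np.linalg.norm(r.get_obs()['contact_force'])<3: print(r.hand_in())
```

```text
[ 0.58711569 -0.13116135  0.073     ] travel 0.08279629219451663
[ 0.60288381  1.05869265 -0.20810343] 0.03049882232460516
[-0.21610758  0.16133722 -0.29437911] 0.015297824669860446
[-0.4951053  -0.02832215  0.14064078] 0.009427108552720562
the job is handed in; nothing more can be done
None
```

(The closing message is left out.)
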